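Gauge the coupling gap of a pump test drive

ROBOT

A 6-joint arm with a two-finger parallel gripper is mounted at the origin on the work surface. World frame = base frame: x ahead of the robot, y to its left, z up, the work surface at z = 0. Lengths are in m, angles in rad, forces in N, time in s.
With the tool pointing down it reaches from about 0.35 to 0.775 m from the base axis. Payload 5.5 kg.
Tool frame: the origin (TCP) lies midway between the tips of the shut fingers; the grasp point (between the pads) lies 19 mm behind it; z points along the fingers, y is the line along which they close (so a half turn about z gives the same grasp; the last joint's range is limited). The gripper opens to 85 mm and grips with 20 to 120 N. Pads are 22 mm wide; open, the fingers measure 114 mm over their backs; the gripper's body (76 mm by 85 mm) begins 54 mm behind the grasp point. The pads swing forward as they close: fully open they stand 13 mm farther back than shut.
Start: joints at [-1.431, 0.313, 0.046, 1.304, 0, 1.431], TCP at [0.159, -0.553, 0.231] pointing down, gripper open.
Joint ranges: [-2.76, 2.76], [-0.86, 1.69], [-1.03, 1.26], [-2.2, 2.34], [-1.47, 1.5], [-3.14, 3.14]. Speed limits (rad/s): [2.57, 2.57, 3.14, 3.14, 3.14, 3.14].

INTERFACE

Orientations are given as a unit quaternion [w, x, y, z].
In Python, from workcell import env gives the robot as it stands. The module is installed in compiled form; this text tells all that it offers.
- The arm moves only by the tool servo_tool, never from a script. Its argument "increments" is a list of rows, each an object of numbers: "grip": the closure, from 0 (fully open) to 1 (shut); "x", "y", "z": the shift along the tool's x, y, z in mm; "roll": the turn about the tool's z in degrees. In form: [{"grip": .., "x": .., "y": .., "z": .., "roll": ..}, ...]. A call has 1 to 5 rows; each row shifts and turns the commanded pose from where the row before left it, along the tool's axes as they then stand; what a row does not reach is not made up. A row lasts 1/12 s, in which the tool goes at most 41.7 mm and 7.16 degrees, less where a joint would pass 70% of its speed; a pose out of reach is approached as far as the arm can. A call is refused whole if a number of a shift passes 41.7 or a number of a turn 7.16, either way. A call with a gripper value outside its range is refused whole. The fingers move at their own pace and stop on an object; "grip_force" is the grip in N (left out, the last holds). Time passes only in rows, so rows that do not move let the fingers close. It gives the time, the measured TCP pose, the force, the opening and the grip force at its end, in the units of the state.
- env.get_state(): the state, without advancing time (a new reading comes with each control period).
- env.read_camera(name): name is "scene" or "top" or "wrist"; returns the picture (480x640x3 uint8, red, green, blue); there is no depth.
- env.get_calibration(name): a dict with "vertical_fov" (degrees; the focal length in pixels is half the picture's height over the tangent of half this angle, whatever the lens; pixels are square), "cx", "cy" (the principal point, pixels), "k1" (the pictures are not rectified: a ray, as slopes to the right and down, at radius r is drawn at 1 + k1 r^2 times it, then the intrinsics apply), "rvec" (rotation vector, rad) and "tvec" (3), from world to camera coordinates, as OpenCV has them; the wrist camera has in their place "tool_from_camera" (4x4, takes a point from camera to tool coordinates, whose origin is the TCP and whose axes are the flange's). Camera axes: x right, y down, z forward; pixel columns grow to the right and rows downward; lengths in m; the calibration is good to about 2 mm. A picture is of the moment at which its call begins: read the wrist's pose just before it. get_calibration takes no time and is no camera call.
- env.hand_in(): hands the job in; it is judged then, once.
The state is a dict: "clock": time; "joint_pos": joint angles; "qvel": joint speeds; "tau": joint torques, N m; "tcp_pos": TCP position; "orientation": TCP orientation; "wrist_force": force on the tool from outside, world axes, zero at the start; "ft_torque": the same for the moment, N m; "finger_gap": finger opening in m; "grip_force": force on a finger pad.
Only numpy, scipy, OpenCV 4.12 (cv2) and the standard library are available. Lean on these libraries where they do the work, as an engineer would, in place of code of your own. Each camera call takes 0.05 s, during which the arm holds its last target. There are 200 camera calls.

TASK

The coupling of this pump test drive is to be gauged before its spacer goes in. First lock the pump shaft: take the locking pin from the tool rack, slide it fully home in the pin boss on top of the pump bracket and let it go. Then take the taper gauge from the rack, slide its blade straight down between the two coupling flanges, at the top of the rim, until it drags snugly on both faces, without forcing it, and finish while still holding the gauge there for reading; leave everything else on the bench and in the rack where it is.

Things in the scene. Friction and masses are not known exactly. Their poses are not given: they have to be found in the camera images.
- pin_grip (a point): Locking pin: plain round steel shank 12 mm in diameter, 45 mm long, pointing down under a stubby ribbed aluminium head 24 mm in diameter, 30 mm tall. Point: centre of the head, 15 mm above its underside (the shoulder). z up along the axis. At the start it hangs by the shoulder in a round hole of the rack. About 0.1 kg.
- pin_shoulder (a point): The same pin: point on its axis at the shoulder (underside of the head); the foot of the shank, slightly chamfered, is 45 mm below it.
- pin_mouth (a point): Mouth of the pin boss, a 30 mm square steel boss 23 mm high on the aluminium pump bracket, 88 mm behind the pump flange's inner face: centre of its vertical bore, at its top face. Bore 14 mm in diameter, 2 mm chamfer, deeper than the pin; home is shoulder on top face. The pump behind it rises to 161 mm above the bench. y along the shaft towards the motor, z up.
- gauge_grip (a point): Taper gauge: flat black handle 22 mm wide (x), 13 mm thick (y), 47 mm tall, on a steel shoulder plate 24 x 16 x 4 mm, with a wedge-shaped steel blade below. Point: centre of the handle, 27.5 mm above the shoulder's underside, 117.5 mm above the tip. z up along the gauge. At the start it hangs by the shoulder in a slot of the rack. About 0.09 kg.
- gauge_tip (a point): Same gauge: centre of the lower end of its blade; axes as for the handle. Blade 90 mm long, 12 mm wide (x); its thickness (y) grows evenly from 2 mm at the tip to 8 mm at the shoulder, 1 mm every 15 mm, alike on both sides. A blade off the middle of the gap bears on one face first, which shows as a push sideways along the shaft.
- drive_face (a point): Motor-side coupling flange: steel disc 84 mm in diameter, 14 mm thick, fixed, shaft level. Point: highest point of its rim, in the plane of its inner face (which looks at the pump's flange). y along the shaft towards the motor, square to the face; z up. The blue motor beyond it rises to 166 mm above the bench. 3 mm chamfer on the rim's inner edge.
- pump_face (a point): Pump-side coupling flange, same size: highest point of its rim, in the plane of its inner face; y along the shaft towards the motor. The two inner faces are parallel, 4 to 6 mm apart, different each time, nothing between them. Both are rigid and do not give. The pump's shaft is stiff to turn.
- rack: Grey steel tool rack, a bridge 66 mm deep (x), 250 mm long (y), top face 115 mm above the bench; origin on the bench under its centre; left or right, in front of the drive. Openings along y: slots at -90 and 30 mm (gauge and scraper, either way round, thickness along the rack's x), round holes at -30 and 90 mm (pin and punch, either way round).
- scraper_grip (a point): Gasket scraper hanging in the rack, leave alone: round wooden handle 26 mm in diameter, 70 mm tall, thin even blade 13 mm wide and 75 mm long; point 30 mm above the rack.
- punch_grip (a point): Drift punch hanging in the rack, leave alone: slim dark steel head 17 mm in diameter and 60 mm tall, shank 8 mm; point 30 mm above the rack.
- tray: Blue plastic sorting tray 110 x 220 x 42 mm, fixed, on the side of the bench opposite the rack; origin under its centre.
- spanner: Steel spanner 150 mm long lying on the bench in front of the drive, leave alone; origin under its middle, x along it.
- oiler: White plastic oil bottle 60 mm in diameter, 170 mm tall, beyond the left end of the drive, leave alone; origin under its centre.
- injector: Injector about 190 mm long and 40 mm thick lying beyond the right end of the drive on rubber pads, leave alone; origin under its middle, x along it.
- spacer: Steel coupling spacer ring 84 mm in outer diameter, 18 mm thick, lying behind the drive, leave alone; origin under its centre.
Mind the look-alikes: they are no part of the job. Leave any brown look-alike of the part that bears pin_grip alone. Leave any brown look-alike of the part that bears gauge_grip alone.

How it is judged:
On the way, in this order (a step that is already met when the one before it is completed fails the run):
1. the locking pin stands fully home in the boss, let go (z of pin_shoulder in the frame of pin_mouth below 0.004 m and horizontal distance between pin_shoulder and pin_mouth below 0.004 m and contact force between pin and the fingers below 0.1 N), for 0.2 s.
2. the gauge's blade has entered between the flanges (z of gauge_tip in the frame of drive_face below -0.008 m and y of gauge_tip in the frame of drive_face below 0.001 m and y of gauge_tip in the frame of pump_face above -0.001 m and horizontal distance between gauge_tip and drive_face below 0.016 m), for 0.1 s.
At the end, for the whole second after the job is handed in: Pin's shoulder within 4 mm of the boss's top and axis. Gauge held (fingers over 3 N) and still, upright within 0.04 rad, its tip between the flanges, 22 mm or more below the rim's top and within 16 mm of its highest point sideways, bearing on each flange with 0.5 to 20 N (z of pin_shoulder in the frame of pin_mouth below 0.004 m and horizontal distance between pin_shoulder and pin_mouth below 0.004 m and z of gauge_tip in the frame of drive_face below -0.022 m and horizontal distance between gauge_tip and drive_face below 0.016 m and y of gauge_tip in the frame of drive_face below 0.001 m and y of gauge_tip in the frame of pump_face above -0.001 m and angle between the z axis of gauge_tip and the z axis of drive_face, either way round below 0.04 rad and contact force between gauge and drive_flange between 0.5 and 20 N and contact force between gauge and pump_flange between 0.5 and 20 N and contact force between gauge and the fingers above 3 N and linear speed of gauge below 0.01 m/s); the arm keeps its last pose, push and grip.
It fails at once if the gauge is forced: over 30 N on a flange (contact force between gauge and drive_flange above 30 N or contact force between gauge and pump_flange above 30 N).
It fails at once if another tool in the rack is taken or pushed over 20 mm (distance of any of scraper_grip, punch_grip from where it was at the start of the episode above 0.02 m).
It fails at once if a thing on the bench is pushed over 20 mm (distance of any of spanner, oiler, injector, spacer from where it was at the start of the episode above 0.02 m).
It also fails if it takes over 72 s, if anything falls off the work surface, if the arm or the gripper's body presses on something with over 40 N, if the wrist force passes 120 N, or if a joint passes its speed limit or range.

## Working session

There is one attempt and no reset: what is moved stays moved. The work goes in short steps, Python scripts to look and compute and a tool call to move; the robot and the scene stay as the last step left them, time stands still between calls to the robot, and variables do not carry over. Pictures are saved under pics/ and viewed, at most 10 in all, crops included, and the job is handed in when it is done.

Besides the shell and the picture viewer there is one more tool, called after ">>>" as name(argument=value, ...) on one line, values as JSON. servo_tool: Moves the arm, as the interface text tells. Its arguments: {"type":"object","properties":{"increments":{"type":"array"},"grip_force":{"type":"number"}},"required":["increments"]}

```bash
mkdir -p pics
cat > h.py <<'E'
import numpy as np, cv2
from workcell import env
from scipy.spatial.transform import Rotation as R
def K(c):
    f=240/np.tan(np.radians(c["vertical_fov"])/2); return f
def pose(n,st=None):
    c=env.get_calibration(n)
    if n=="wrist":
        st=st or env.get_state(); q=np.array(st["orientation"])
        T=np.eye(4);T[:3,:3]=R.from_quat(q[[1,2,3,0]]).as_matrix();T[:3,3]=st["tcp_pos"]
        W=T@np.array(c["tool_from_camera"]); return c,W[:3,:3],W[:3,3]
    Rm=R.from_rotvec(np.ravel(c["rvec"])).as_matrix(); return c,Rm.T,-Rm.T@np.ravel(c["tvec"])
def rays(n,uv,st=None):
    c,Rw,o=pose(n,st); f=K(c)
    Km=np.array([[f,0,c["cx"]],[0,f,c["cy"]],[0,0,1.]])
    d=(np.array(uv,float).reshape(-1,2)-[c["cx"],c["cy"]])/f
    s=d.copy()
    for _ in range(30): s=d/(1+c["k1"]*(s**2).sum(1,keepdims=True))
    return o,np.c_[s,np.ones(len(s))]@Rw.T
def onz(n,uv,z,st=None):
    o,d=rays(n,uv,st); return o+d*((z-o[2])/d[:,2])[:,None]
def proj(n,P,st=None):
    c,Rw,o=pose(n,st); p=(np.array(P,float).reshape(-1,3)-o)@Rw; s=p[:,:2]/p[:,2:]
    return s*(1+c["k1"]*(s**2).sum(1,keepdims=True))*K(c)+[c["cx"],c["cy"]]
def tri(obs):
    A=np.zeros((3,3));b=np.zeros(3)
    for n,uv,st in obs:
        o,d=rays(n,[uv],st);d=d[0]/np.linalg.norm(d[0]);M=np.eye(3)-np.outer(d,d);A+=M;b+=M@o
    return np.linalg.solve(A,b)
def shot(n,name):
    st=env.get_state(); im=env.read_camera(n); cv2.imwrite(f"pics/{name}.png",im[:,:,::-1]); return st,im
E
python3 - <<'E'
from h import *
shot("top","top0");shot("scene","scene0")
for n in("top","scene","wrist"):
    c,Rw,o=pose(n);print(n,o.round(3),Rw.round(2).tolist(),c["vertical_fov"],c["k1"])
E
```

```text
top [0.338 0.021 1.069] [[-0.03, -0.98, 0.22], [-1.0, 0.03, -0.0], [-0.01, -0.22, -0.98]] 53.93520740677165 -0.0760277812560515
scene [1.212 0.767 0.784] [[-0.74, 0.36, -0.56], [0.67, 0.41, -0.62], [0.0, -0.84, -0.55]] 53.69523313748194 -0.005474590316961543
wrist [ 0.226 -0.534  0.373] [[0.28, -0.93, -0.26], [-0.96, -0.27, -0.07], [-0.0, 0.27, -0.96]] 70.76196200274137 -0.0021276276831892304
```

View pics/top0.png

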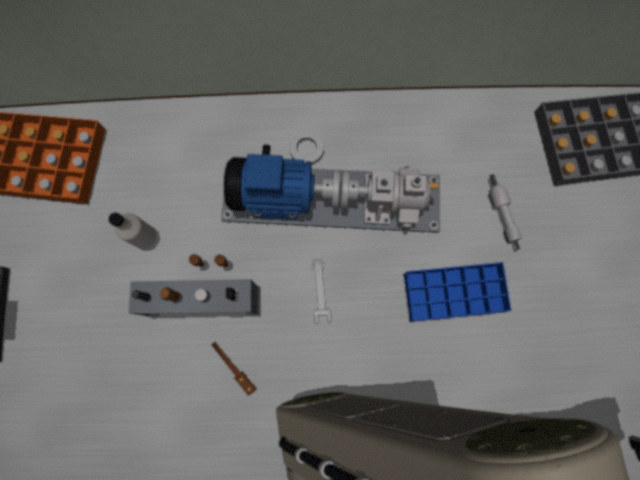

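View pics/scene0.png

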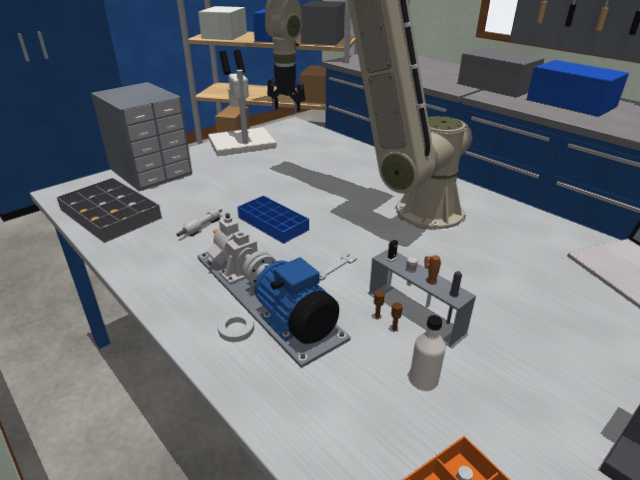

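The top view shows the rack at (195,297). Hanging in it from left to right are the dark punch at (141,295), the brown-handled scraper at (170,295), the light round pin head at (202,295) and the black flat gauge handle at (231,294). The brown look-alikes lie on the bench at (196,260), (221,260) and (235,370). The flanges are at about (338/352,188), and the boss should be near (383,183). The light head and the black flat handle fit the description, so I'll confirm them in an enlarged crop.

Run:
```python
from h import *
t=cv2.imread("pics/top0.png");s=cv2.imread("pics/scene0.png")
a=cv2.resize(t[270:325,120:265],(795,300),interpolation=3)
b=cv2.resize(t[145:245,310:445],(400,297),interpolation=3)
c=cv2.resize(s[225:345,350:490],(395,297),interpolation=3)
cv2.imwrite("pics/crop1.png",np.vstack([a,np.hstack([b,c])]))
print("pin",onz("top",[202,295],.145), "gauge",onz("top",[231,294],.166))
print("flange",onz("top",[[338,188],[352,188]],.12),"boss",onz("top",[383,183],.12))
print("rack corners",onz("top",[[130,282],[251,280],[252,311],[130,314]],.115))
```

```text
pin [[0.43587123 0.24792603 0.145     ]] gauge [[0.43383549 0.18669432 0.166     ]]
flange [[ 0.65450297 -0.03017648  0.12      ]
 [ 0.65345833 -0.05972537  0.12      ]] boss [[ 0.66230592 -0.12600173  0.12      ]]
rack corners [[0.47014206 0.40583328 0.115     ]
 [0.46642144 0.15520175 0.115     ]
 [0.40368067 0.1536093  0.115     ]
 [0.40468681 0.4029064  0.115     ]]
```

View pics/crop1.png

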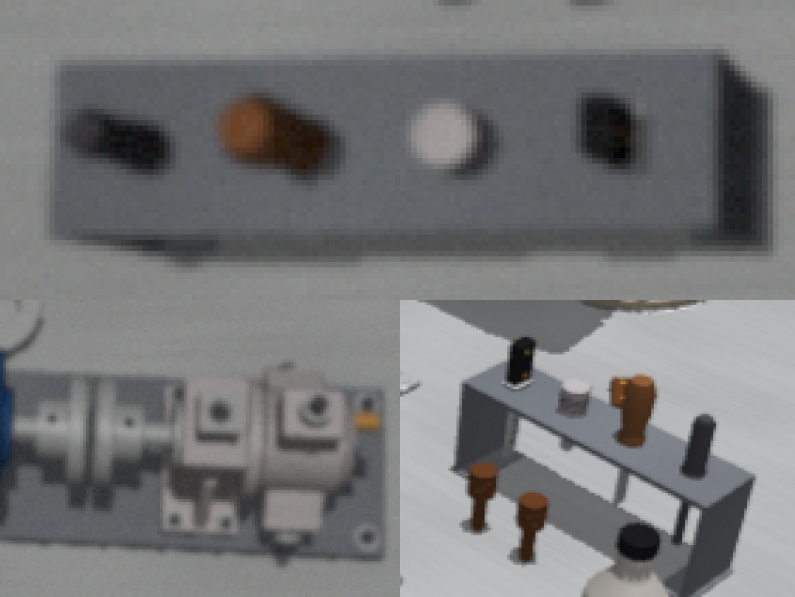

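The crop confirms it: the light knurled pin head is third from the left in the rack and the black flat handle with the steel shoulder is fourth. I'll start moving, passing over the drive to look at it from near.

Run:
```python
from h import *
st=env.get_state();q=np.array(st["orientation"]);M=R.from_quat(q[[1,2,3,0]]).as_matrix();print(M.round(3),st["finger_gap"],st["clock"])
print(np.array(env.get_calibration("wrist")["tool_from_camera"]).round(3))
print(M.T@(np.array([.50,-.08,.30])-st["tcp_pos"])*1000)
```

```text
[[ 0.961  0.276 -0.   ]
 [ 0.276 -0.961  0.002]
 [ 0.    -0.002 -1.   ]] 0.08535826432645678 0.1
[[-0.    -0.963 -0.269  0.069]
 [ 1.     0.    -0.001  0.001]
 [ 0.001 -0.269  0.963 -0.143]
 [ 0.     0.     0.     1.   ]]
[ 458.42052669 -359.70595668  -68.80132308]
```

>>> servo_tool(increments=[{"grip": 0,"x": 31,"y": -24,"z": -12,"roll": 0},{"grip": 0,"x": 31,"y": -24,"z": -12,"roll": 0},{"grip": 0,"x": 31,"y": -24,"z": -12,"roll": 0},{"grip": 0,"x": 31,"y": -24,"z": -12,"roll": 0},{"grip": 0,"x": 31,"y": -24,"z": -12,"roll": 0}])

```text
clock: 0.52
tcp_pos: [0.2751, -0.3928, 0.2914]
orientation: [-0.0, 0.99, 0.139, -0.0]
wrist_force: [-0.7, -0.3, 0.1]
finger_gap: 0.0852
grip_force: 0.0
```

>>> servo_tool(increments=[{"grip": 0,"x": 31,"y": -24,"z": 0,"roll": 0},{"grip": 0,"x": 31,"y": -24,"z": 0,"roll": 0},{"grip": 0,"x": 31,"y": -24,"z": 0,"roll": 0},{"grip": 0,"x": 31,"y": -24,"z": 0,"roll": 0},{"grip": 0,"x": 31,"y": -24,"z": 0,"roll": 0}])

```text
clock: 0.93
tcp_pos: [0.391, -0.2345, 0.2912]
orientation: [-0.0, 0.99, 0.139, -0.0]
wrist_force: [-0.2, -0.8, -0.3]
finger_gap: 0.0851
grip_force: 0.0
```

>>> servo_tool(increments=[{"grip": 0,"x": 25,"y": -15,"z": 0,"roll": -7},{"grip": 0,"x": 25,"y": -15,"z": 0,"roll": -7},{"grip": 0,"x": 20,"y": -8,"z": 0,"roll": -7},{"grip": 0,"x": 20,"y": -8,"z": 0,"roll": -7},{"grip": 0,"x": 20,"y": 0,"z": 0,"roll": -7}])

```text
clock: 1.35
tcp_pos: [0.4663, -0.1404, 0.291]
orientation: [-0.0, 0.901, 0.434, -0.0]
wrist_force: [-0.7, 0.3, -0.1]
finger_gap: 0.0851
grip_force: 0.0
```

>>> servo_tool(increments=[{"grip": 0,"x": 0,"y": 0,"z": 0,"roll": -7},{"grip": 0,"x": 0,"y": 0,"z": 0,"roll": -7},{"grip": 0,"x": 0,"y": 0,"z": 0,"roll": -7},{"grip": 0,"x": 0,"y": 0,"z": 0,"roll": -7},{"grip": 0,"x": 0,"y": 0,"z": 0,"roll": -7}])

```text
clock: 1.77
tcp_pos: [0.4661, -0.1419, 0.2908]
orientation: [-0.0, 0.729, 0.685, -0.0]
wrist_force: [-0.1, -0.6, 0.2]
finger_gap: 0.0852
grip_force: 0.0
```

>>> servo_tool(increments=[{"grip": 0,"x": 10,"y": 35,"z": 0,"roll": -3.6},{"grip": 0,"x": 10,"y": 35,"z": 0,"roll": 0},{"grip": 0,"x": 10,"y": 35,"z": 0,"roll": 0},{"grip": 0,"x": 10,"y": 35,"z": 0,"roll": 0},{"grip": 0,"x": 10,"y": 35,"z": 0,"roll": 0}])

```text
clock: 2.18
tcp_pos: [0.6434, -0.0949, 0.2908]
orientation: [-0.0, 0.709, 0.705, -0.0]
wrist_force: [-0.5, -1.6, 0.3]
finger_gap: 0.0854
grip_force: 0.0
```

Run:
```python
from h import *
import json
st,im=shot("wrist","w1"); st={k:(v.tolist() if hasattr(v,'tolist') else v) for k,v in st.items()}
json.dump({"tcp_pos":list(st["tcp_pos"]),"orientation":list(st["orientation"])},open("w1.json","w"));print(st["tcp_pos"],st["orientation"])
```

```text
[0.6433974986428311, -0.09490119537398359, 0.2907709296418315] [-0.0002381527556925503, 0.709432926179232, 0.7047728895694476, -0.00020165308917598026]
```

View pics/w1.png

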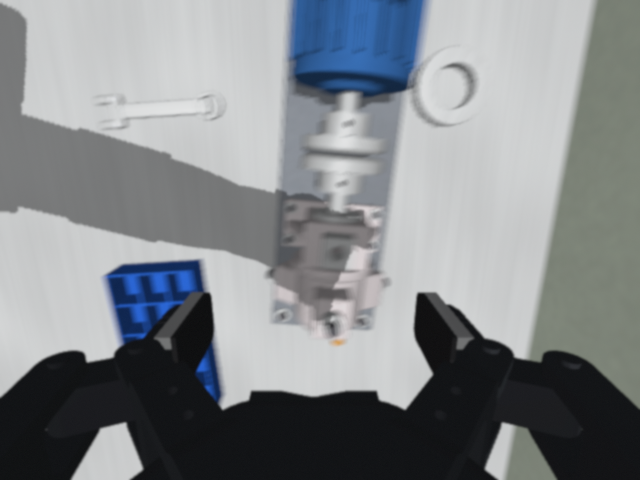

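The boss shows at about (338,253) and the flange gap at about (342,155), both blurred. I'll go lower for a sharper view.

>>> servo_tool(increments=[{"grip": 0,"x": -8,"y": 3,"z": 25,"roll": -0.4},{"grip": 0,"x": -8,"y": 3,"z": 25,"roll": 0},{"grip": 0,"x": -8,"y": 3,"z": 25,"roll": 0},{"grip": 0,"x": -8,"y": 3,"z": 20,"roll": 0},{"grip": 0,"x": 0,"y": 0,"z": 0,"roll": 0}])

```text
clock: 2.65
tcp_pos: [0.6516, -0.1281, 0.1902]
orientation: [-0.004, 0.707, 0.707, -0.002]
wrist_force: [-0.3, 0.4, -0.6]
finger_gap: 0.0855
grip_force: 0.0
```

Run:
```python
from h import *
import json
st,im=shot("wrist","w2"); 
json.dump({"tcp_pos":list(map(float,st["tcp_pos"])),"orientation":list(map(float,st["orientation"]))},open("w2.json","w"));print(st["tcp_pos"],st["orientation"])
a=im[0:330,180:520][:,:,::-1]
cv2.imwrite("pics/w2c.png",cv2.resize(a,(618,600),interpolation=2))
```

```text
[ 0.65160751 -0.12806755  0.19019388] [-0.00394406  0.7073416   0.70685712 -0.00230727]
```

View pics/w2c.png

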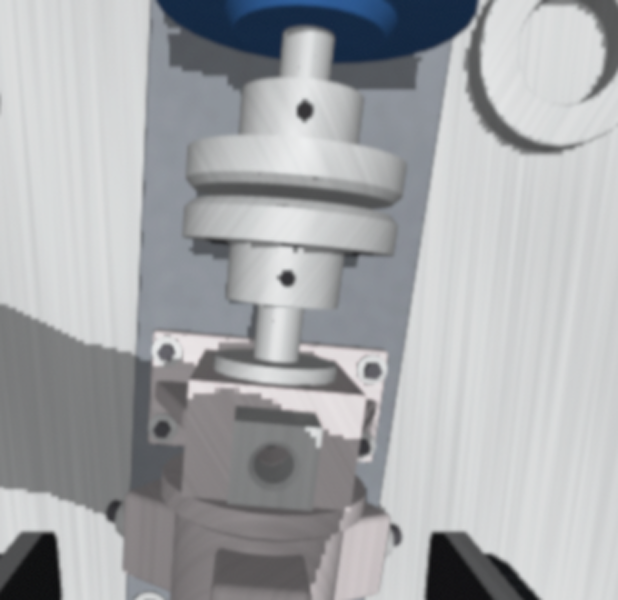

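The bore is at crop (273,463), which is pixel (330,255). The flange gap is at crop (295,190), pixel (342,105), and the shaft leans slightly, so the drive is yawed by a few degrees. One more view with a baseline will give me heights.

>>> servo_tool(increments=[{"grip": 0,"x": 15,"y": 0,"z": 0,"roll": 0},{"grip": 0,"x": 15,"y": 0,"z": 0,"roll": 0},{"grip": 0,"x": 15,"y": 0,"z": 0,"roll": 0},{"grip": 0,"x": 5,"y": 0,"z": 0,"roll": 0},{"grip": 0,"x": 0,"y": 0,"z": 0,"roll": 0}])

```text
clock: 3.12
tcp_pos: [0.6545, -0.0747, 0.1978]
orientation: [0.001, 0.706, 0.709, 0.001]
wrist_force: [0.2, -0.2, -0.1]
finger_gap: 0.0857
grip_force: 0.0
```

Run:
```python
from h import *
import json
st3,im3=shot("wrist","w3"); s3={k:list(map(float,st3[k])) for k in("tcp_pos","orientation")}
json.dump(s3,open("w3.json","w")); s2=json.load(open("w2.json"))
g2=cv2.imread("pics/w2.png",0);g3=cv2.imread("pics/w3.png",0)
crop=np.array([[273,463],[287,278],[305,110],[295,206],[190,145],[403,165],[186,215],[396,232],[188,178],[402,195],[237,425],[318,508],[234,498]])
p2=(crop/ (618/340)+[180,0]).astype(np.float32)
gz=np.array([.11,.10,.10,.12,.09,.09,.09,.09,.09,.09,.11,.11,.11])
for it in range(2):
    init=np.array([proj("wrist",onz("wrist",[p],z,s2),s3)[0] for p,z in zip(p2,gz)],np.float32)
    p3,ok,err=cv2.calcOpticalFlowPyrLK(g2,g3,p2.reshape(-1,1,2),init.reshape(-1,1,2).copy(),winSize=(15,15),maxLevel=1,flags=cv2.OPTFLOW_USE_INITIAL_FLOW)
p3=p3.reshape(-1,2)
for a,b,o,e in zip(p2,p3,ok.ravel(),err.ravel()):
    print(a.round(1),b.round(1),o,round(float(e),1),tri([("wrist",a,s2),("wrist",b,s3)]).round(4))
print(s3["tcp_pos"])
v=cv2.cvtColor(g3,cv2.COLOR_GRAY2BGR)
a=np.vstack([cv2.imread("pics/w3.png")[60:330,200:480]])
cv2.imwrite("pics/w3c.png",cv2.resize(a,None,fx=2.2,fy=2.2,interpolation=2))
```

```text
[330.2 254.7] [323.  324.5] 1 3.4 [ 0.6627 -0.1265  0.1317]
[337.9 152.9] [330.4 227.8] 1 58.5 [ 0.6683 -0.0654  0.1008]
[347.8  60.5] [339.7 148.8] 1 15.8 [ 0.6736 -0.0095  0.1006]
[342.3 113.3] [319.7 197.8] 1 6.5 [ 0.6645 -0.0413  0.1212]
[284.5  79.8] [281.5 165.8] 1 6.7 [ 0.6339 -0.021   0.1035]
[401.7  90.8] [388.1 178.1] 1 3.2 [ 0.706  -0.0284  0.1101]
[282.3 118.3] [277.6 202.4] 1 31.9 [ 0.6324 -0.0445  0.1146]
[397.9 127.6] [385.1 207.5] 1 2.9 [ 0.7064 -0.0495  0.1043]
[283.4  97.9] [284.6 182.4] 1 11.7 [ 0.6347 -0.032   0.1072]
[401.2 107.3] [383.4 192.1] 1 8.0 [ 0.7046 -0.0379  0.1114]
[310.4 233.8] [304.9 307.4] 1 2.2 [ 0.6504 -0.1124  0.1339]
[355.  279.5] [295.2 335.2] 1 6.2 [ 0.6581 -0.0998  0.2093]
[308.7 274. ] [305.8 335.3] 1 8.8 [ 0.6496 -0.1472  0.1118]
[0.654454098447922, -0.07470531320926478, 0.19781199335057284]
```

View pics/w3c.png

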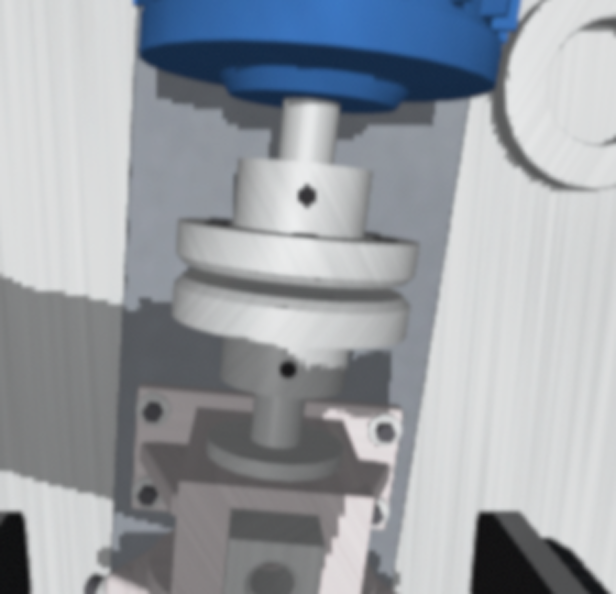

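>>> servo_tool(increments=[{"grip": 0,"x": 5,"y": -20,"z": -25,"roll": 0},{"grip": 0,"x": 15,"y": -35,"z": -20,"roll": 0},{"grip": 0,"x": 20,"y": -35,"z": 0,"roll": 0},{"grip": 0,"x": 25,"y": -32,"z": 0,"roll": 0},{"grip": 0,"x": 32,"y": -25,"z": 0,"roll": 0}])

```text
clock: 3.58
tcp_pos: [0.5063, 0.0184, 0.2414]
orientation: [0.001, 0.708, 0.706, 0.0]
wrist_force: [1.0, 1.2, 1.3]
finger_gap: 0.0856
grip_force: 0.0
```

>>> servo_tool(increments=[{"grip": 0,"x": 35,"y": -20,"z": 0,"roll": 0},{"grip": 0,"x": 38,"y": -15,"z": 0,"roll": 0},{"grip": 0,"x": 39,"y": -13,"z": 0,"roll": 0},{"grip": 0,"x": 39,"y": -13,"z": 0,"roll": 0},{"grip": 0,"x": 39,"y": -10,"z": 0,"roll": 0}])

```text
clock: 4.0
tcp_pos: [0.436, 0.2101, 0.2415]
orientation: [0.001, 0.707, 0.707, 0.001]
wrist_force: [0.9, 0.8, 1.0]
finger_gap: 0.0854
grip_force: 0.0
```

>>> servo_tool(increments=[{"grip": 0,"x": 30,"y": 0,"z": 10,"roll": 0},{"grip": 0,"x": 0,"y": 0,"z": 10,"roll": 0},{"grip": 0,"x": 0,"y": 0,"z": 0,"roll": 0}])

```text
clock: 4.25
tcp_pos: [0.4359, 0.2398, 0.2192]
orientation: [-0.0, 0.706, 0.708, -0.001]
wrist_force: [0.4, -0.8, 0.2]
finger_gap: 0.0855
grip_force: 0.0
```

Run:
```python
from h import *
import json
s2=json.load(open("w2.json"));s3=json.load(open("w3.json"))
for a,b in [((342.3,104.5),(332.7,191.4)),((330.2,254.7),(322.7,324))]:
    print(tri([("wrist",a,s2),("wrist",b,s3)]).round(4))
st,im=shot("wrist","w4"); json.dump({k:list(map(float,st[k])) for k in("tcp_pos","orientation")},open("w4.json","w"))
print(st["tcp_pos"],st["orientation"])
```

```text
[ 0.669  -0.0368  0.1158]
[ 0.6627 -0.127   0.1303]
[0.43587523 0.23979899 0.21918858] [-1.86681390e-04  7.05713246e-01  7.08496760e-01 -1.05830162e-03]
```

View pics/w4.png

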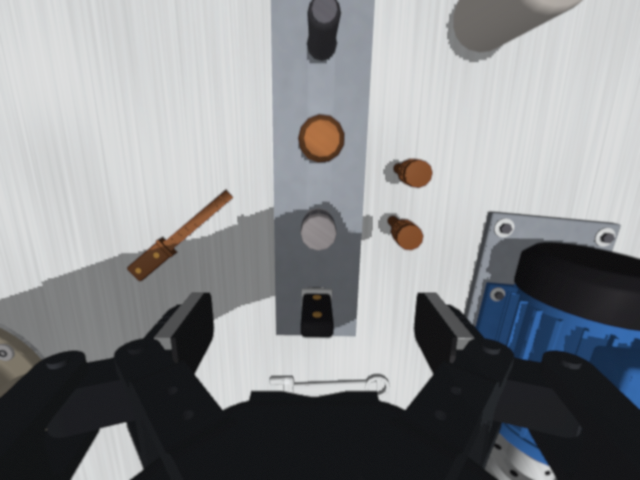

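Run:
```python
from h import *
import json
s=json.load(open("w4.json")); im=cv2.imread("pics/w4.png")
print("pin",onz("wrist",[[319,231],[319,228]],.145,s))
print("gauge shoulder back edge z.119",onz("wrist",[[304,291],[332,291]],.119,s), "top",onz("wrist",[[302,337],[333,337],[302,312],[333,312]],.166,s))
print("rack",onz("wrist",[[274,130],[276,330],[357,330],[367,130],[276,335],[356,335]],.115,s))
g=cv2.cvtColor(im,6)
print(g[200:262:2,319]); print(g[284:344:2,317]); print(g[325,295:342])
```

```text
pin [[0.44061677 0.25246932 0.145     ]
 [0.44059992 0.25451387 0.145     ]]
gauge shoulder back edge z.119 [[0.4297307  0.1974835  0.119     ]
 [0.45157198 0.19758483 0.119     ]] top [[0.4297306  0.18610749 0.166     ]
 [0.45004411 0.18620759 0.166     ]
 [0.42982751 0.20422516 0.166     ]
 [0.44969157 0.20431988 0.166     ]]
rack [[0.40917274 0.31722963 0.115     ]
 [0.40649113 0.16080047 0.115     ]
 [0.47296974 0.1611253  0.115     ]
 [0.47390361 0.31747592 0.115     ]
 [0.40636984 0.15616647 0.115     ]
 [0.47232475 0.15649102 0.115     ]]
[157 154 120  94  85  64  63  82 111 137 139 139 140 142 140 138 138 137
 137 139 139 137 136 134 130 106  90  88  87  87  88]
[ 86  78  86 115 109  56  69  66  27  14  15  15  14  21  57  72  65  26
  14  19  22  23  22  22  22  22  62 175 212 214]
[ 86  86  85  83  76  56  34  22  21  23  23  24  23  23  23  23  22  23
  21  22  22  22  22  21  21  21  21  22  20  20  21  21  21  21  21  20
  20  24  49  74  85  87  88  88  92 100 108]
```

The rack view shows the pin head at (319,233), the gauge handle at (317,325) and the scraper at (322,137). The gauge handle's wide side lies along world x. The pin is at (0.4405, 0.251), so I'll go down on it.

>>> servo_tool(increments=[{"grip": 0,"x": 6,"y": 3,"z": 10,"roll": 0},{"grip": 0,"x": 5,"y": 1.6,"z": 25,"roll": 0},{"grip": 0,"x": 0,"y": 0,"z": 30,"roll": 0},{"grip": 0,"x": 0,"y": 0,"z": 25,"roll": 0},{"grip": 0,"x": 0,"y": 0,"z": 12,"roll": 0}])

```text
clock: 4.72
tcp_pos: [0.4408, 0.2481, 0.1155]
orientation: [-0.001, 0.708, 0.706, -0.002]
wrist_force: [-0.1, 0.1, -0.1]
finger_gap: 0.0856
grip_force: 0.0
```

>>> servo_tool(increments=[{"grip": 0.5,"x": 0,"y": 0,"z": 0,"roll": 0},{"grip": 1,"x": 0,"y": 0,"z": 0,"roll": 0},{"grip": 1,"x": 0,"y": 0,"z": 0,"roll": 0},{"grip": 1,"x": 0,"y": 0,"z": 0,"roll": 0},{"grip": 1,"x": 0,"y": 0,"z": 0,"roll": 0}], grip_force=60)

```text
clock: 5.13
tcp_pos: [0.4421, 0.25, 0.12]
orientation: [0.0, 0.707, 0.707, 0.001]
wrist_force: [-17.8, -0.2, 16.0]
finger_gap: 0.0254
grip_force: 10.4
```

>>> servo_tool(increments=[{"grip": 1,"x": 0,"y": 0,"z": 0,"roll": 0},{"grip": 1,"x": 0,"y": 0,"z": 0,"roll": 0},{"grip": 1,"x": 0,"y": 0,"z": 0,"roll": 0},{"grip": 1,"x": 0,"y": 0,"z": 0,"roll": 0},{"grip": 1,"x": 0,"y": 0,"z": 0,"roll": 0}])

```text
clock: 5.55
tcp_pos: [0.4409, 0.25, 0.1201]
orientation: [-0.0, 0.707, 0.707, 0.0]
wrist_force: [-4.9, -0.1, 7.4]
finger_gap: 0.0221
grip_force: 58.6
```

>>> servo_tool(increments=[{"grip": 1,"x": 0,"y": 0,"z": -8,"roll": 0},{"grip": 1,"x": 0,"y": 0,"z": -20,"roll": 0},{"grip": 1,"x": 0,"y": 0,"z": -30,"roll": 0},{"grip": 1,"x": 0,"y": 0,"z": -35,"roll": 0},{"grip": 1,"x": 0,"y": 0,"z": -27,"roll": 0}])

```text
clock: 5.97
tcp_pos: [0.4421, 0.25, 0.2418]
orientation: [0.001, 0.707, 0.707, 0.001]
wrist_force: [1.4, -0.1, -1.2]
finger_gap: 0.0224
grip_force: 58.9
```

>>> servo_tool(increments=[{"grip": 1,"x": -35,"y": 0,"z": -5,"roll": 0},{"grip": 1,"x": -40,"y": 8,"z": 0,"roll": 0},{"grip": 1,"x": -38,"y": 15,"z": 0,"roll": 0},{"grip": 1,"x": -38,"y": 15,"z": 0,"roll": 0},{"grip": 1,"x": -35,"y": 20,"z": 0,"roll": 0}])

```text
clock: 6.38
tcp_pos: [0.4997, 0.062, 0.2452]
orientation: [0.001, 0.707, 0.707, 0.001]
wrist_force: [0.3, 0.7, -1.2]
finger_gap: 0.0221
grip_force: 59.1
```

Run:
```python
from h import *
import json
st,im=shot("wrist","w5"); json.dump({k:list(map(float,st[k])) for k in("tcp_pos","orientation")},open("w5.json","w"))
print(st["tcp_pos"],st["orientation"],st["wrist_force"])
cv2.imwrite("pics/w5c.png",cv2.resize(im[230:480,190:450,::-1],None,fx=2.3,fy=2.3,interpolation=2))
```

```text
[0.49971801 0.06204368 0.24516216] [8.17582148e-04 7.06754555e-01 7.07458132e-01 5.66957655e-04] [ 0.26618355  0.72122634 -1.18536908]
```

View pics/w5c.png

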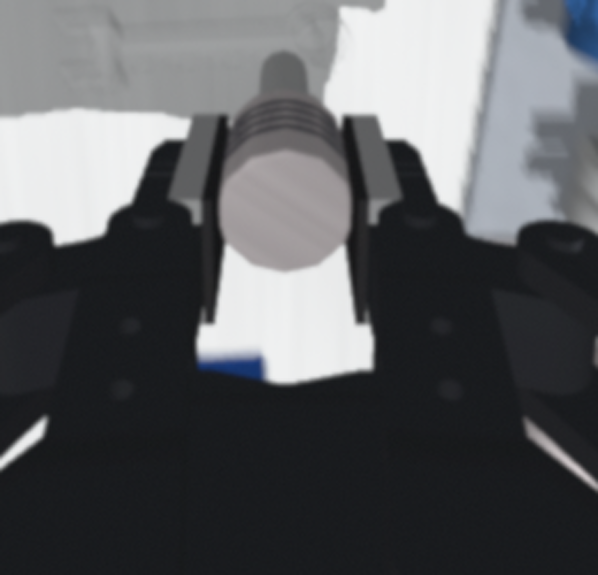

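The pin is held upright between the pads, with the head top at about (314,321) and the foot at about (314,254).

Run:
```python
from h import *
import json
s=json.load(open("w5.json"));t=np.array(s["tcp_pos"])
print("head",(onz("wrist",[[314.3,321.3]],t[2]+.025,s)-t)*1e3,"foot",(onz("wrist",[[314.0,258]],t[2]-.05,s)-t)*1e3)
s2=json.load(open("w2.json"));s3=json.load(open("w3.json"))
for z in(.125,.13,.135):print(z,onz("wrist",[[330.2,254.7]],z,s2)[0],onz("wrist",[[322.8,324.1]],z,s3)[0])
```

```text
head [[ 1.53858161  1.80458725 25.        ]] foot [[  1.67697777   2.12098826 -50.        ]]
0.125 [ 0.66311578 -0.1286815   0.125     ] [ 0.66273254 -0.13002139  0.125     ]
0.13 [ 0.66290153 -0.12704381  0.13      ] [ 0.66255714 -0.1271629   0.13      ]
0.135 [ 0.66268727 -0.12540613  0.135     ] [ 0.66238174 -0.1243044   0.135     ]
```

>>> servo_tool(increments=[{"grip": 1,"x": -27,"y": 23,"z": 0,"roll": 0},{"grip": 1,"x": -28,"y": 24,"z": 0,"roll": 0},{"grip": 1,"x": -28,"y": 24,"z": 0,"roll": 0},{"grip": 1,"x": -28,"y": 24,"z": 0,"roll": 0},{"grip": 1,"x": -28,"y": 24,"z": 0,"roll": 0}])

```text
clock: 6.85
tcp_pos: [0.62, -0.0765, 0.2445]
orientation: [0.001, 0.707, 0.707, 0.0]
wrist_force: [1.0, 0.9, -0.5]
finger_gap: 0.0221
grip_force: 59.2
```

>>> servo_tool(increments=[{"grip": 1,"x": -28,"y": 24,"z": 0,"roll": 0},{"grip": 1,"x": -24,"y": 18.5,"z": 0,"roll": 0},{"grip": 1,"x": 0,"y": 0,"z": 10,"roll": 0},{"grip": 1,"x": 0,"y": 0,"z": 25,"roll": 0},{"grip": 1,"x": 0,"y": 0,"z": 15,"roll": 0}])

```text
clock: 7.27
tcp_pos: [0.6615, -0.1275, 0.1921]
orientation: [-0.0, 0.707, 0.707, -0.0]
wrist_force: [-0.6, 1.0, -2.5]
finger_gap: 0.0224
grip_force: 59.4
```

>>> servo_tool(increments=[{"grip": 1,"x": 0,"y": 0,"z": 0,"roll": 0}])

```text
clock: 7.35
tcp_pos: [0.6594, -0.1263, 0.1897]
orientation: [-0.003, 0.707, 0.707, -0.002]
wrist_force: [-0.3, 0.2, -2.8]
finger_gap: 0.0222
grip_force: 59.4
```

>>> servo_tool(increments=[{"grip": 1,"x": 0,"y": 0,"z": 0,"roll": 0},{"grip": 1,"x": 0,"y": 0,"z": 0,"roll": 0},{"grip": 1,"x": 0,"y": 0,"z": 0,"roll": 0}])

```text
clock: 7.6
tcp_pos: [0.6621, -0.1269, 0.1957]
orientation: [0.001, 0.707, 0.707, 0.001]
wrist_force: [0.3, -1.4, -1.7]
finger_gap: 0.0221
grip_force: 59.4
```

Run:
```python
from h import *
st,im=shot("wrist","w6");t=np.array(st["tcp_pos"]);print(t*1e3,st["orientation"])
print("bore px",proj("wrist",[[.6627,-.127,.130]],st),"foot px",proj("wrist",t+[.0016,.002,-.05],st))
cv2.imwrite("pics/w6c.png",cv2.resize(im[180:380,220:430,::-1],None,fx=2.8,fy=2.8,interpolation=2))
```

```text
[ 662.13165185 -126.91562479  195.72160531] [1.37394312e-03 7.06760772e-01 7.07450974e-01 6.65255694e-04]
bore px [[312.11027911 253.29962495]] foot px [[313.79665721 258.12568804]]
```

View pics/w6c.png

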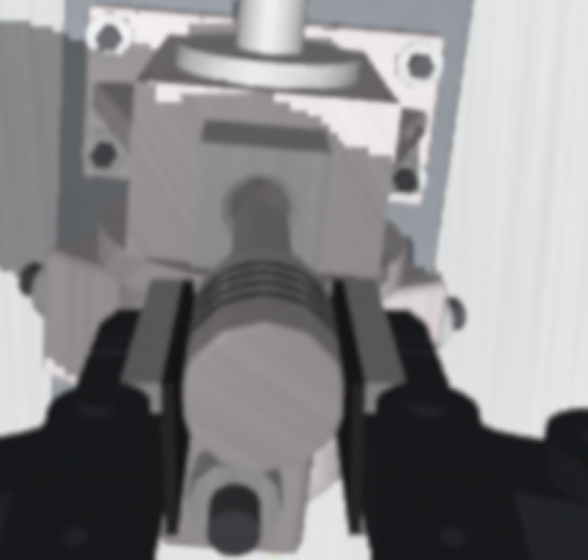

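The bore at crop (259,205) matches its predicted pixel. The pin foot is about 1–2 mm toward +y and +x of it, so I'll correct and go down.

>>> servo_tool(increments=[{"grip": 1,"x": -2,"y": -1,"z": 4,"roll": 0},{"grip": 1,"x": 0,"y": 0,"z": 6,"roll": 0},{"grip": 1,"x": 0,"y": 0,"z": 6,"roll": 0},{"grip": 1,"x": 0,"y": 0,"z": 6,"roll": 0},{"grip": 1,"x": 0,"y": 0,"z": 0,"roll": 0}])

```text
clock: 8.07
tcp_pos: [0.6607, -0.1288, 0.1702]
orientation: [-0.0, 0.707, 0.707, 0.0]
wrist_force: [2.9, 0.1, -4.0]
finger_gap: 0.0222
grip_force: 59.1
```

>>> servo_tool(increments=[{"grip": 1,"x": 0,"y": 0.5,"z": 6,"roll": 0},{"grip": 1,"x": 0,"y": 0,"z": 6,"roll": 0},{"grip": 1,"x": 0,"y": 0,"z": 6,"roll": 0},{"grip": 1,"x": 0,"y": 0,"z": 6,"roll": 0},{"grip": 1,"x": 0,"y": 0,"z": 0,"roll": 0}])

```text
clock: 8.48
tcp_pos: [0.6608, -0.1288, 0.146]
orientation: [-0.0, 0.707, 0.707, -0.0]
wrist_force: [2.8, -0.2, -3.6]
finger_gap: 0.0221
grip_force: 59.1
```

>>> servo_tool(increments=[{"grip": 1,"x": 0,"y": 0.3,"z": 5,"roll": 0},{"grip": 1,"x": 0,"y": 0,"z": 3,"roll": 0},{"grip": 1,"x": 0,"y": 0,"z": 0,"roll": 0}])

```text
clock: 8.73
tcp_pos: [0.6609, -0.129, 0.1388]
orientation: [-0.0, 0.707, 0.707, -0.0]
wrist_force: [2.3, 0.1, -3.4]
finger_gap: 0.0222
grip_force: 59.2
```

>>> servo_tool(increments=[{"grip": 1,"x": 0,"y": 0,"z": 1.5,"roll": 0},{"grip": 1,"x": 0,"y": 0,"z": 0,"roll": 0}])

```text
clock: 8.9
tcp_pos: [0.661, -0.1291, 0.138]
orientation: [-0.0, 0.707, 0.707, -0.0]
wrist_force: [0.9, 1.0, -1.7]
finger_gap: 0.0222
grip_force: 59.3
```

>>> servo_tool(increments=[{"grip": 1,"x": 0,"y": 0,"z": 1.5,"roll": 0},{"grip": 1,"x": 0,"y": 0,"z": 1.5,"roll": 0},{"grip": 1,"x": 0,"y": 0,"z": 0,"roll": 0}])

```text
clock: 9.15
tcp_pos: [0.6611, -0.1292, 0.1372]
orientation: [0.001, 0.707, 0.707, 0.0]
wrist_force: [-2.0, 1.6, 7.5]
finger_gap: 0.022
grip_force: 60.2
```

>>> servo_tool(increments=[{"grip": 1,"x": 0,"y": 0,"z": 1.5,"roll": 0},{"grip": 1,"x": 0,"y": 0,"z": 0,"roll": 0}])

```text
clock: 9.32
tcp_pos: [0.6611, -0.1291, 0.1371]
orientation: [0.001, 0.707, 0.707, 0.0]
wrist_force: [-5.7, 1.9, 13.9]
finger_gap: 0.0221
grip_force: 60.9
```

It's seated: z has stopped while the force climbs. Letting go.

>>> servo_tool(increments=[{"grip": 1,"x": 0,"y": 0,"z": -2,"roll": 0},{"grip": 0,"x": 0,"y": 0,"z": 0,"roll": 0},{"grip": 0,"x": 0,"y": 0,"z": 0,"roll": 0},{"grip": 0,"x": 0,"y": 0,"z": 0,"roll": 0},{"grip": 0,"x": 0,"y": 0,"z": 0,"roll": 0}])

```text
clock: 9.73
tcp_pos: [0.6608, -0.1291, 0.1351]
orientation: [-0.0, 0.707, 0.707, -0.0]
wrist_force: [-0.3, -0.5, -0.4]
finger_gap: 0.0698
grip_force: 0.0
```

>>> servo_tool(increments=[{"grip": 0,"x": 0,"y": 0,"z": 0,"roll": 0},{"grip": 0,"x": 0,"y": 0,"z": -10,"roll": 0},{"grip": 0,"x": 0,"y": 0,"z": -25,"roll": 0},{"grip": 0,"x": 0,"y": 0,"z": -30,"roll": 0},{"grip": 0,"x": 5,"y": 0,"z": -25,"roll": 0}])

```text
clock: 10.15
tcp_pos: [0.661, -0.1248, 0.2276]
orientation: [0.0, 0.707, 0.707, -0.0]
wrist_force: [0.6, -0.8, -0.6]
finger_gap: 0.0852
grip_force: 0.0
```

Run:
```python
from h import *
st,im=shot("wrist","w7");print(st["tcp_pos"],st["finger_gap"],st["wrist_force"])
for z in(.162,.165):print(proj("wrist",[[.6627,-.127,z]],st))
g=cv2.cvtColor(im,7)
u=proj("wrist",[[.6627,-.127,.162]],st)[0].astype(int)
c=im[max(0,u[1]-60):u[1]+110,u[0]-110:u[0]+110,::-1]
cv2.imwrite("pics/w7c.png",cv2.resize(c,None,fx=2.5,fy=2.5,interpolation=2))
```

```text
[ 0.66102699 -0.12477327  0.22762488] 0.08519020743316387 [ 0.62918422 -0.81032621 -0.61496535]
[[314.08219582 256.52508225]]
[[314.09124383 258.02103543]]
```

The pin is released and the force reading is clean. Now the gauge.

>>> servo_tool(increments=[{"grip": 0,"x": 15,"y": -25,"z": -15,"roll": 0},{"grip": 0,"x": 20,"y": -33,"z": -10,"roll": 0},{"grip": 0,"x": 25,"y": -30,"z": 0,"roll": 0},{"grip": 0,"x": 28,"y": -28,"z": 0,"roll": 0},{"grip": 0,"x": 30,"y": -26,"z": 0,"roll": 0}])

```text
clock: 10.62
tcp_pos: [0.5176, -0.0057, 0.2514]
orientation: [0.001, 0.707, 0.707, 0.0]
wrist_force: [0.2, 1.5, 0.6]
finger_gap: 0.0855
grip_force: 0.0
```

>>> servo_tool(increments=[{"grip": 0,"x": 34,"y": -20,"z": 0,"roll": 0},{"grip": 0,"x": 36,"y": -18,"z": 0,"roll": 0},{"grip": 0,"x": 36,"y": -17,"z": 0,"roll": 0},{"grip": 0,"x": 36,"y": -15,"z": 0,"roll": 0},{"grip": 0,"x": 36,"y": -10,"z": 0,"roll": 0}])

```text
clock: 11.03
tcp_pos: [0.4373, 0.1732, 0.2517]
orientation: [0.0, 0.707, 0.707, 0.0]
wrist_force: [-0.1, 1.0, 0.9]
finger_gap: 0.0852
grip_force: 0.0
```

>>> servo_tool(increments=[{"grip": 0,"x": 20,"y": 0,"z": 0,"roll": -7},{"grip": 0,"x": 0,"y": 0,"z": 0,"roll": -7},{"grip": 0,"x": 0,"y": 0,"z": 0,"roll": -7},{"grip": 0,"x": 0,"y": 0,"z": 0,"roll": -7},{"grip": 0,"x": 0,"y": 0,"z": 0,"roll": -7}])

```text
clock: 11.45
tcp_pos: [0.4389, 0.1922, 0.2513]
orientation: [0.0, 0.458, 0.889, 0.0]
wrist_force: [-0.3, 0.1, -0.8]
finger_gap: 0.0857
grip_force: 0.0
```

>>> servo_tool(increments=[{"grip": 0,"x": 0,"y": 0,"z": 0,"roll": -7},{"grip": 0,"x": 0,"y": 0,"z": 0,"roll": -7},{"grip": 0,"x": 0,"y": 0,"z": 0,"roll": -7},{"grip": 0,"x": 0,"y": 0,"z": 0,"roll": -7},{"grip": 0,"x": 0,"y": 0,"z": 0,"roll": -7}])

```text
clock: 11.87
tcp_pos: [0.4391, 0.1919, 0.2513]
orientation: [0.0, 0.17, 0.985, 0.0]
wrist_force: [0.4, -0.7, 0.4]
finger_gap: 0.0854
grip_force: 0.0
```

>>> servo_tool(increments=[{"grip": 0,"x": 0,"y": 0,"z": 0,"roll": -7},{"grip": 0,"x": 0,"y": 0,"z": 0,"roll": -7},{"grip": 0,"x": 0,"y": 0,"z": 0,"roll": -5.4},{"grip": 0,"x": 0,"y": 0,"z": 0,"roll": 0},{"grip": 0,"x": 0,"y": 0,"z": 0,"roll": 0}])

```text
clock: 12.28
tcp_pos: [0.4391, 0.1919, 0.2511]
orientation: [0.0, 0.006, 1.0, 0.0]
wrist_force: [0.2, 0.4, 0.5]
finger_gap: 0.0854
grip_force: 0.0
```

Run:
```python
from h import *
st,im=shot("wrist","w8");t=np.array(st["tcp_pos"]);print(t,st["orientation"])
m=(im.max(2)<45).astype(np.uint8)
n,l,s,c=cv2.connectedComponentsWithStats(m)
for i in range(1,n):
    if s[i,4]>60: print(s[i],c[i].round(1))
print(proj("wrist",[[.4385,.191,.166],[.4385,.191,.119],[.4405,.251,.115],[.44,.311,.185]],st))
```

```text
[0.43905935 0.19185467 0.2511219 ] [3.37472001e-04 6.31309367e-03 9.99980015e-01 3.44277581e-05]
[305 217  17  40 618] [312.7 236.8]
[515 218  54  35 919] [541.6 233.5]
[    0   294   640   186 66802] [316.4 415.3]
[[312.40274038 242.27482176]
 [312.48578507 226.50532863]
 [383.18954817 226.78599656]
 [497.22595733 250.36219941]]
```

The gauge blob is 17 px wide (13 mm) along the closing line at (313,237), as predicted. Going down.

>>> servo_tool(increments=[{"grip": 0,"x": 0,"y": -1.5,"z": 20,"roll": 0},{"grip": 0,"x": 0,"y": 0,"z": 35,"roll": 0},{"grip": 0,"x": 0,"y": 0,"z": 35,"roll": 0},{"grip": 0,"x": 0,"y": 0,"z": 23,"roll": 0},{"grip": 0,"x": 0,"y": 0,"z": 9,"roll": 0}])

```text
clock: 12.75
tcp_pos: [0.4365, 0.1897, 0.1253]
orientation: [-0.003, 0.006, 1.0, -0.001]
wrist_force: [-0.7, -0.4, -0.1]
finger_gap: 0.0857
grip_force: 0.0
```

>>> servo_tool(increments=[{"grip": 0.6,"x": 0,"y": 0,"z": 0,"roll": 0},{"grip": 1,"x": 0,"y": 0,"z": 0,"roll": 0},{"grip": 1,"x": 0,"y": 0,"z": 0,"roll": 0},{"grip": 1,"x": 0,"y": 0,"z": 0,"roll": 0},{"grip": 1,"x": 0,"y": 0,"z": 0,"roll": 0}], grip_force=60)

```text
clock: 13.17
tcp_pos: [0.4401, 0.1906, 0.1302]
orientation: [0.001, 0.005, 1.0, 0.0]
wrist_force: [0.1, -0.1, -0.6]
finger_gap: 0.0258
grip_force: 0.0
```

>>> servo_tool(increments=[{"grip": 1,"x": 0,"y": 0,"z": 0,"roll": 0},{"grip": 1,"x": 0,"y": 0,"z": 0,"roll": 0},{"grip": 1,"x": 0,"y": 0,"z": 0,"roll": 0},{"grip": 1,"x": 0,"y": 0,"z": 0,"roll": 0},{"grip": 1,"x": 0,"y": 0,"z": 0,"roll": 0}])

```text
clock: 13.58
tcp_pos: [0.4398, 0.1905, 0.1298]
orientation: [0.001, 0.005, 1.0, 0.0]
wrist_force: [-1.1, -0.7, 6.4]
finger_gap: 0.0121
grip_force: 58.5
```

>>> servo_tool(increments=[{"grip": 1,"x": 0,"y": 0,"z": -15,"roll": 0},{"grip": 1,"x": 0,"y": 0,"z": -35,"roll": 0},{"grip": 1,"x": 0,"y": 0,"z": -40,"roll": 0},{"grip": 1,"x": 0,"y": 0,"z": -40,"roll": 0},{"grip": 1,"x": 0,"y": 0,"z": -35,"roll": 0}])

```text
clock: 14.0
tcp_pos: [0.4388, 0.1903, 0.2961]
orientation: [0.0, 0.005, 1.0, 0.0]
wrist_force: [1.0, -0.4, -0.9]
finger_gap: 0.0124
grip_force: 59.5
```

>>> servo_tool(increments=[{"grip": 1,"x": -15,"y": -15,"z": -5,"roll": 0},{"grip": 1,"x": -27,"y": -27,"z": 0,"roll": 0},{"grip": 1,"x": -28,"y": -28,"z": 0,"roll": 0},{"grip": 1,"x": -28,"y": -28,"z": 0,"roll": 0},{"grip": 1,"x": -28,"y": -28,"z": 0,"roll": 0}])

```text
clock: 14.42
tcp_pos: [0.5646, 0.0618, 0.2988]
orientation: [0.0, 0.005, 1.0, -0.0]
wrist_force: [0.7, 0.8, -0.3]
finger_gap: 0.012
grip_force: 59.6
```

>>> servo_tool(increments=[{"grip": 1,"x": -28,"y": -28,"z": 0,"roll": 0},{"grip": 1,"x": -28,"y": -28,"z": 0,"roll": 0},{"grip": 1,"x": -25,"y": -25,"z": 0,"roll": 0},{"grip": 1,"x": -18,"y": -17,"z": 0,"roll": 4.7},{"grip": 1,"x": 0,"y": 0,"z": 0,"roll": 0}])

```text
clock: 14.83
tcp_pos: [0.6643, -0.0402, 0.2958]
orientation: [-0.001, 0.05, 0.999, -0.001]
wrist_force: [-1.5, 0.1, -1.2]
finger_gap: 0.0124
grip_force: 59.6
```

>>> servo_tool(increments=[{"grip": 1,"x": 0,"y": 0,"z": 0,"roll": 0},{"grip": 1,"x": 0,"y": 0,"z": 0,"roll": 0}])

```text
clock: 15.0
tcp_pos: [0.6612, -0.0356, 0.2981]
orientation: [-0.001, 0.046, 0.999, 0.0]
wrist_force: [-0.4, 0.2, -0.8]
finger_gap: 0.0126
grip_force: 59.6
```

Run:
```python
from h import *
st,im=shot("wrist","w9");t=np.array(st["tcp_pos"]);print(t,st["orientation"],st["wrist_force"],st["finger_gap"])
q=np.array(st["orientation"]);M=R.from_quat(q[[1,2,3,0]]).as_matrix();print(M.round(4))
print("gap px",proj("wrist",[[.6694,-.038,.116],[.669,-.0368,.116]],st),"tip px",proj("wrist",t+M@[0,0,.105],st))
```

```text
[ 0.66121145 -0.0356251   0.29811791] [-7.43025032e-04  4.56968596e-02  9.98955055e-01  2.07622332e-04] [-0.37116118  0.22790142 -0.8273151 ] 0.012612780963344462
[[-9.958e-01  9.130e-02 -1.500e-03]
 [ 9.130e-02  9.958e-01  5.000e-04]
 [ 1.500e-03  3.000e-04 -1.000e+00]]
gap px [[311.63904719 223.75972052]
 [312.81356767 223.25661204]] tip px [[313.45492558 235.71386437]]
```

>>> servo_tool(increments=[{"grip": 1,"x": -8.4,"y": -1.6,"z": 10,"roll": 0},{"grip": 1,"x": 0,"y": 0,"z": 25,"roll": 0},{"grip": 1,"x": 0,"y": 0,"z": 18,"roll": 0},{"grip": 1,"x": 0,"y": 0,"z": 0,"roll": 0},{"grip": 1,"x": 0,"y": 0,"z": 0,"roll": 0}])

```text
clock: 15.47
tcp_pos: [0.6689, -0.0373, 0.2448]
orientation: [-0.001, 0.045, 0.999, 0.0]
wrist_force: [0.1, -0.3, -0.9]
finger_gap: 0.0124
grip_force: 59.6
```

>>> servo_tool(increments=[{"grip": 1,"x": 0,"y": 0,"z": 0,"roll": 0},{"grip": 1,"x": 0,"y": 0,"z": 0,"roll": 0}])

```text
clock: 15.63
tcp_pos: [0.6706, -0.038, 0.2475]
orientation: [0.001, 0.046, 0.999, -0.0]
wrist_force: [0.6, 0.3, -1.3]
finger_gap: 0.0122
grip_force: 59.6
```

Run:
```python
from h import *
st,im=shot("wrist","w10");t=np.array(st["tcp_pos"]);print(t,st["orientation"],st["wrist_force"],st["finger_gap"])
q=np.array(st["orientation"]);M=R.from_quat(q[[1,2,3,0]]).as_matrix()
print("gap px",proj("wrist",[[.6694,-.038,.116],[.669,-.0368,.116]],st),"tip px",proj("wrist",t+M@[0,0,.105],st))
cv2.imwrite("pics/w10c.png",cv2.resize(im[130:330,220:430,::-1],None,fx=2.95,fy=2.95,interpolation=2))
```

```text
[ 0.67059706 -0.03803442  0.24754144] [ 1.42037650e-03  4.56634683e-02  9.98955842e-01 -2.37026175e-04] [ 0.5922525   0.27812337 -1.33732733] 0.012194614522683351
gap px [[313.37270443 225.58503927]
 [314.76266451 224.99181291]] tip px [[313.4543174  235.71491917]]
```

View pics/w10c.png

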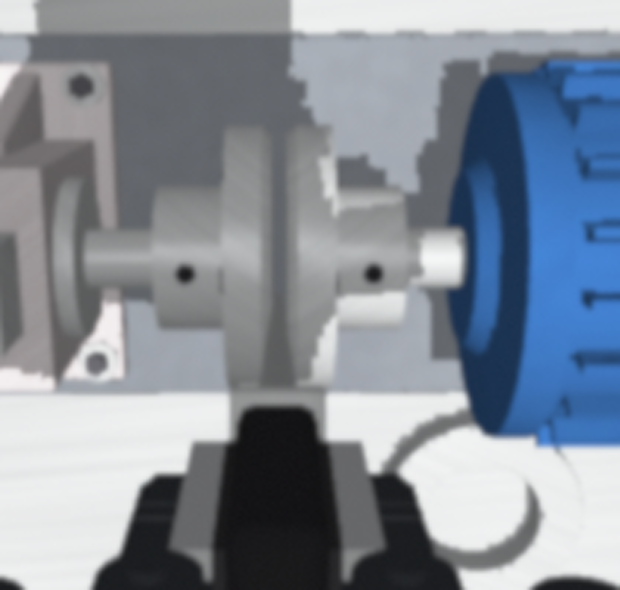

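The blade hangs over the groove (crop column about 276) with the groove centre at about 277, so it's aligned to about 0.4 mm and parallel. I'll go down gently and watch the forces.

>>> servo_tool(increments=[{"grip": 1,"x": 0,"y": 0.3,"z": 8,"roll": 0},{"grip": 1,"x": 0,"y": 0,"z": 8,"roll": 0},{"grip": 1,"x": 0,"y": 0,"z": 8,"roll": 0},{"grip": 1,"x": 0,"y": 0,"z": 6,"roll": 0},{"grip": 1,"x": 0,"y": 0,"z": 0,"roll": 0}])

```text
clock: 16.1
tcp_pos: [0.6689, -0.0378, 0.2131]
orientation: [-0.002, 0.046, 0.999, 0.0]
wrist_force: [-1.2, 0.0, -1.4]
finger_gap: 0.0124
grip_force: 59.6
```

>>> servo_tool(increments=[{"grip": 1,"x": 0,"y": 0,"z": 4,"roll": 0},{"grip": 1,"x": 0,"y": 0,"z": 4,"roll": 0},{"grip": 1,"x": 0,"y": 0,"z": 4,"roll": 0},{"grip": 1,"x": 0,"y": 0,"z": 0,"roll": 0}])

```text
clock: 16.43
tcp_pos: [0.6697, -0.0378, 0.2027]
orientation: [-0.0, 0.046, 0.999, 0.0]
wrist_force: [-0.3, 0.7, -1.0]
finger_gap: 0.0126
grip_force: 59.5
```

>>> servo_tool(increments=[{"grip": 1,"x": 0,"y": 0,"z": 2.5,"roll": 0},{"grip": 1,"x": 0,"y": 0,"z": 2.5,"roll": 0},{"grip": 1,"x": 0,"y": 0,"z": 0,"roll": 0}])

```text
clock: 16.68
tcp_pos: [0.67, -0.0378, 0.1983]
orientation: [-0.0, 0.046, 0.999, 0.0]
wrist_force: [0.4, 1.7, -0.7]
finger_gap: 0.0123
grip_force: 59.5
```

>>> servo_tool(increments=[{"grip": 1,"x": 0,"y": 0,"z": 2.5,"roll": 0},{"grip": 1,"x": 0,"y": 0,"z": 2.5,"roll": 0},{"grip": 1,"x": 0,"y": 0,"z": 0,"roll": 0}])

```text
clock: 16.93
tcp_pos: [0.67, -0.0377, 0.1933]
orientation: [0.0, 0.046, 0.999, 0.0]
wrist_force: [-0.0, 1.5, -0.1]
finger_gap: 0.0121
grip_force: 59.5
```

>>> servo_tool(increments=[{"grip": 1,"x": 0,"y": 0.4,"z": 2,"roll": 0},{"grip": 1,"x": 0,"y": 0,"z": 2,"roll": 0},{"grip": 1,"x": 0,"y": 0,"z": 0,"roll": 0}])

```text
clock: 17.18
tcp_pos: [0.6701, -0.0376, 0.1896]
orientation: [0.0, 0.046, 0.999, -0.0]
wrist_force: [1.3, 1.5, 1.1]
finger_gap: 0.0122
grip_force: 60.0
```

>>> servo_tool(increments=[{"grip": 1,"x": 0,"y": 0,"z": 2,"roll": 0},{"grip": 1,"x": 0,"y": 0,"z": 2,"roll": 0},{"grip": 1,"x": 0,"y": 0,"z": 0,"roll": 0}])

```text
clock: 17.43
tcp_pos: [0.6703, -0.0376, 0.1858]
orientation: [0.0, 0.046, 0.999, -0.0]
wrist_force: [1.2, 0.5, 2.8]
finger_gap: 0.0126
grip_force: 60.2
```

>>> servo_tool(increments=[{"grip": 1,"x": 0,"y": 0,"z": 0,"roll": 0},{"grip": 1,"x": 0,"y": 0,"z": 0,"roll": 0},{"grip": 1,"x": 0,"y": 0,"z": 0,"roll": 0}])

```text
clock: 17.68
tcp_pos: [0.6702, -0.0376, 0.1858]
orientation: [0.0, 0.046, 0.999, -0.0]
wrist_force: [1.6, 1.0, 3.0]
finger_gap: 0.0124
grip_force: 60.2
```

>>> servo_tool(increments=[{"grip": 1,"x": 0,"y": 0,"z": 0.8,"roll": 0},{"grip": 1,"x": 0,"y": 0,"z": 0,"roll": 0},{"grip": 1,"x": 0,"y": 0,"z": 0,"roll": 0}])

```text
clock: 17.93
tcp_pos: [0.6702, -0.0376, 0.1852]
orientation: [0.0, 0.046, 0.999, -0.0]
wrist_force: [1.2, 1.0, 3.9]
finger_gap: 0.0123
grip_force: 60.3
```

>>> servo_tool(increments=[{"grip": 1,"x": 0,"y": 0,"z": 0,"roll": 0},{"grip": 1,"x": 0,"y": 0,"z": 0,"roll": 0},{"grip": 1,"x": 0,"y": 0,"z": 0,"roll": 0},{"grip": 1,"x": 0,"y": 0,"z": 0,"roll": 0},{"grip": 1,"x": 0,"y": 0,"z": 0,"roll": 0}])

```text
clock: 18.35
tcp_pos: [0.6702, -0.0376, 0.1852]
orientation: [0.0, 0.046, 0.999, -0.0]
wrist_force: [1.1, 1.4, 5.1]
finger_gap: 0.0125
grip_force: 60.3
```

>>> servo_tool(increments=[{"grip": 1,"x": 0,"y": 0.3,"z": 0,"roll": 0},{"grip": 1,"x": 0,"y": 0,"z": 0,"roll": 0},{"grip": 1,"x": 0,"y": 0,"z": 0,"roll": 0}])

```text
clock: 18.6
tcp_pos: [0.6703, -0.0375, 0.1852]
orientation: [0.0, 0.046, 0.999, -0.0]
wrist_force: [0.7, 1.2, 5.6]
finger_gap: 0.0123
grip_force: 60.5
```

The blade is held on both faces: it doesn't follow a small sideways shift and the side push is small. I'll ease the push slightly and check.

>>> servo_tool(increments=[{"grip": 1,"x": 0,"y": 0,"z": -0.5,"roll": 0},{"grip": 1,"x": 0,"y": 0,"z": 0,"roll": 0},{"grip": 1,"x": 0,"y": 0,"z": 0,"roll": 0},{"grip": 1,"x": 0,"y": 0,"z": 0,"roll": 0}])

```text
clock: 18.93
tcp_pos: [0.6702, -0.0375, 0.1853]
orientation: [0.0, 0.046, 0.999, -0.0]
wrist_force: [2.2, -0.5, 2.7]
finger_gap: 0.0122
grip_force: 60.1
```

Run:
```python
from h import *
st=env.get_state();q=np.array(st["orientation"]);M=R.from_quat(q[[1,2,3,0]]).as_matrix()
print(st["tcp_pos"],st["wrist_force"],st["ft_torque"],M[:,2])
```

```text
[ 0.6701733  -0.03749134  0.18528178] [ 2.22377467 -0.5031377   2.6924687 ] [-0.0325973  -0.50692258  0.04325594] [ 1.89425214e-04 -4.62646862e-04 -9.99999875e-01]
```

```bash
python3 -c "
from workcell import env
print(env.hand_in())"
```

```text
the job is handed in; nothing more can be done
None
```

I handed the job in at about 19 s with the locking pin seated in the boss and let go, and the taper gauge held upright and wedged between both flange faces, about 35 mm below the rim; that both are right rests on force readings, because I took no picture after releasing the pin and no verdict came back.

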